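# Finish a pinwheel layer of cheese loaves on the display pallet

## Task

Finish the layer on the small wooden pallet: lift the three cheese loaves off the white cutting board and set them down gently beside the loaf already lying there, flat, so that the four make a tight pinwheel: each loaf lies along one edge of the pallet, flush with it and filling one corner, with one end against the side of the next loaf, leaving a square gap in the middle. The loaf already on the pallet stays where it is and shows which way round the pinwheel goes; do not disturb the jar, the tin and the tub.

Things in the scene. Friction and masses are not known exactly. Their poses are not given: they have to be found in the camera images.
- pallet: small slatted wooden pallet, 210 x 210 mm, 24 mm high, fixed to the counter; origin at the centre of its underside, x and y along its edges (slats run along y), z up. It may stand at any yaw, to the left or right of the robot. The pinwheel: 4 loaves in a 210 mm square, about 6 mm play between an end and the next loaf's side, a square gap of about 100 mm in the middle into which a gripper finger fits when a loaf is held near its middle.
- board: white plastic cutting board 220 (x) x 350 (y) x 12 mm high, fixed, on the other side of the robot from the pallet; origin at the centre of its underside. The three loaves waiting lie on it side by side, about 115 mm apart along its y, their lengths roughly along its x.
- loaf_laid: a loaf of firm cheese, a straw-coloured brick 148 long (its x) x 54 wide (its y) x 60 high (its z) mm with a white paper band round its middle; about 0.45 kg, centre of mass at its middle; origin at the centre of its underside. The loaves are all alike and either end may lead. This one already lies on the pallet at place0.
- loaf_a: a loaf of firm cheese, a straw-coloured brick 148 long (its x) x 54 wide (its y) x 60 high (its z) mm with a white paper band round its middle; about 0.45 kg, centre of mass at its middle; origin at the centre of its underside. The loaves are all alike and either end may lead. It starts on the cutting board; it may go to any free place.
- loaf_b: a loaf of firm cheese, a straw-coloured brick 148 long (its x) x 54 wide (its y) x 60 high (its z) mm with a white paper band round its middle; about 0.45 kg, centre of mass at its middle; origin at the centre of its underside. The loaves are all alike and either end may lead. It starts on the cutting board; it may go to any free place.
- loaf_c: a loaf of firm cheese, a straw-coloured brick 148 long (its x) x 54 wide (its y) x 60 high (its z) mm with a white paper band round its middle; about 0.45 kg, centre of mass at its middle; origin at the centre of its underside. The loaves are all alike and either end may lead. It starts on the cutting board; it may go to any free place.
- place0 (a point): the middle of the first place of the layer, on the pallet's deck: the underside centre of a loaf laid there with its length along the pallet's x. 30 mm towards -x and 77 mm towards +y from the pallet's centre; taken from the start by loaf_laid.
- place1 (a point): the middle of the second place of the layer, on the pallet's deck: the underside centre of a loaf laid there with its length along the pallet's y. 77 mm towards +x and 30 mm towards +y from the pallet's centre.
- place2 (a point): the middle of the third place of the layer, on the pallet's deck: the underside centre of a loaf laid there with its length along the pallet's x. 30 mm towards +x and 77 mm towards -y from the pallet's centre.
- place3 (a point): the middle of the fourth place of the layer, on the pallet's deck: the underside centre of a loaf laid there with its length along the pallet's y. 77 mm towards -x and 30 mm towards -y from the pallet's centre.
- jar: bystander: amber glass jar with a yellow cap, 72 mm across, 90 mm high, loose, beyond the work; origin at the centre of its underside.
- tin: bystander: steel tin with a paper label, 74 mm across, 80 mm high, loose, beyond the work; origin at the centre of its underside.
- tub: bystander: white plastic tub with a lid, 110 mm across, 72 mm high, loose, beyond the work; origin at the centre of its underside.
Things that resemble listed ones, but are neither listed nor needed, are in the scene too. What is shaped like the loaf_laid but black or turquoise is not meant. What is shaped like the loaf_c but orange is not meant.

How it is judged (in metres and radians):
At the end, for the whole second after the job is handed in: Each of the four places on the pallet holds one loaf (the first one still at place0): its underside centre within 14 mm of the place horizontally, its length within 0.14 rad of the edge it lies along, flat (within 0.08 rad) on the deck (height within 6 mm), all loaves at rest and released (horizontal distance between loaf_laid and place0 below 0.014 m and angle between the x axis of loaf_laid and the x axis of pallet, either way round below 0.14 rad and z of loaf_laid in the frame of pallet between 0.018 and 0.03 m and angle between loaf_laid's own z axis and vertical below 0.08 rad and ((horizontal distance between loaf_a and place1 below 0.014 m and angle between the x axis of loaf_a and the y axis of pallet, either way round below 0.14 rad and z of loaf_a in the frame of pallet between 0.018 and 0.03 m and angle between loaf_a's own z axis and vertical below 0.08 rad) or (horizontal distance between loaf_b and place1 below 0.014 m and angle between the x axis of loaf_b and the y axis of pallet, either way round below 0.14 rad and z of loaf_b in the frame of pallet between 0.018 and 0.03 m and angle between loaf_b's own z axis and vertical below 0.08 rad) or (horizontal distance between loaf_c and place1 below 0.014 m and angle between the x axis of loaf_c and the y axis of pallet, either way round below 0.14 rad and z of loaf_c in the frame of pallet between 0.018 and 0.03 m and angle between loaf_c's own z axis and vertical below 0.08 rad)) and ((horizontal distance between loaf_a and place2 below 0.014 m and angle between the x axis of loaf_a and the x axis of pallet, either way round below 0.14 rad and z of loaf_a in the frame of pallet between 0.018 and 0.03 m and angle between loaf_a's own z axis and vertical below 0.08 rad) or (horizontal distance between loaf_b and place2 below 0.014 m and angle between the x axis of loaf_b and the x axis of pallet, either way round below 0.14 rad and z of loaf_b in the frame of pallet between 0.018 and 0.03 m and angle between loaf_b's own z axis and vertical below 0.08 rad) or (horizontal distance between loaf_c and place2 below 0.014 m and angle between the x axis of loaf_c and the x axis of pallet, either way round below 0.14 rad and z of loaf_c in the frame of pallet between 0.018 and 0.03 m and angle between loaf_c's own z axis and vertical below 0.08 rad)) and ((horizontal distance between loaf_a and place3 below 0.014 m and angle between the x axis of loaf_a and the y axis of pallet, either way round below 0.14 rad and z of loaf_a in the frame of pallet between 0.018 and 0.03 m and angle between loaf_a's own z axis and vertical below 0.08 rad) or (horizontal distance between loaf_b and place3 below 0.014 m and angle between the x axis of loaf_b and the y axis of pallet, either way round below 0.14 rad and z of loaf_b in the frame of pallet between 0.018 and 0.03 m and angle between loaf_b's own z axis and vertical below 0.08 rad) or (horizontal distance between loaf_c and place3 below 0.014 m and angle between the x axis of loaf_c and the y axis of pallet, either way round below 0.14 rad and z of loaf_c in the frame of pallet between 0.018 and 0.03 m and angle between loaf_c's own z axis and vertical below 0.08 rad)) and linear speed of each of loaf_a, loaf_b, loaf_c, loaf_laid below 0.02 m/s and contact force between the fingers and loaf_a below 0.1 N and contact force between the fingers and loaf_b below 0.1 N and contact force between the fingers and loaf_c below 0.1 N and contact force between the fingers and loaf_laid below 0.1 N); the robot touches nothing.
It fails at once if a loaf is dropped (falls free of the fingers faster than 0.7 m/s, a drop of about 25 mm) ((contact force between the fingers and loaf_a below 0.1 N and linear speed of loaf_a above 0.7 m/s) or (contact force between the fingers and loaf_b below 0.1 N and linear speed of loaf_b above 0.7 m/s) or (contact force between the fingers and loaf_c below 0.1 N and linear speed of loaf_c above 0.7 m/s)).
It fails at once if the loaf already laid is shoved more than 20 mm (distance of loaf_laid from where it was at the start of the episode above 0.02 m).
It fails at once if the jar is shoved more than 30 mm or tipped (distance of jar from where it was at the start of the episode above 0.03 m or angle between jar's own z axis and vertical above 0.4 rad).
It fails at once if the tin is shoved more than 30 mm or tipped (distance of tin from where it was at the start of the episode above 0.03 m or angle between tin's own z axis and vertical above 0.4 rad).
It fails at once if the tub is shoved more than 30 mm or tipped (distance of tub from where it was at the start of the episode above 0.03 m or angle between tub's own z axis and vertical above 0.4 rad).
It also fails if it takes over 70 s, if anything falls off the work surface, if the arm or the gripper's body presses on something with over 40 N, if the wrist force passes 120 N, or if a joint passes its speed limit or range.

## Robot

A 6-joint arm with a two-finger parallel gripper is mounted at the origin on the work surface. World frame = base frame: x ahead of the robot, y to its left, z up, the work surface at z = 0. Lengths are in mm, angles in degrees, forces in N, time in s.
With the tool pointing down it reaches from about 400 to 825 mm from the base axis. Payload 7 kg.
Tool frame: the origin (TCP) lies midway between the tips of the shut fingers; the grasp point (between the pads) lies 19 mm behind it; z points along the fingers, y is the line along which they close (so a half turn about z gives the same grasp; the last joint's range is limited). The gripper opens to 85 mm and grips with 20 to 120 N. Pads are 22 mm wide; open, the fingers measure 114 mm over their backs; the gripper's body (76 mm by 85 mm) begins 54 mm behind the grasp point. The pads swing forward as they close: fully open they stand 13 mm farther back than shut.
Start: joints at [81.71, 20.546, 0.682, 0, -70.136, -16.507], TCP at [283.11, 612.735, 231.302] pointing down, gripper open.
Joint ranges: [-176.03, 176.03], [-82.01, 121.73], [-58.28, 71.71], [-173.87, 95.51], [-174.79, -0.11], [-173.66, 173.66]. Speed limits (degrees/s): [136.94, 136.94, 172.46, 180, 180, 180].

## Interface

Orientations are given as [roll, pitch, yaw] about the fixed x, y, z axes, in that order (R = Rz(yaw) Ry(pitch) Rx(roll)).
In Python, from station import monitor, imaging, manip gives the robot as it stands. The module is installed in compiled form; this text tells all that it offers.
- The arm moves only by the tool move_arm, never from a script. Its argument "motion" is a list that holds one entry, the list of rows, each a list of 7 numbers: the shift along the tool's x, y, z in m, then the turn, a rotation vector about the tool's x, y, z in degrees, then the closure in counts, from 0 (fully open) to 255 (shut). In form: [[[x, y, z, rx, ry, rz, grip], ...]]. A call has exactly 10 rows; each row shifts and turns the commanded pose from where the row before left it, along the tool's axes as they then stand; what a row does not reach is not made up. A row lasts 1/8 s, in which the tool goes at most 62.5 mm and 10.7 degrees, less where a joint would pass 70% of its speed; a pose out of reach is approached as far as the arm can. A call with a gripper value outside its range is refused whole. The fingers move at their own pace and stop on an object; the grip force is fixed at half the most. Time passes only in rows, so rows that do not move let the fingers close, or fill a call up. It gives the time, the measured TCP pose, the force, the opening and the grip force at its end, in the units of the state.
- monitor.observe(): the state, without advancing time (a new reading comes with each control period).
- imaging.snapshot(name): name is "side" or "top" or "wrist"; returns (picture, depth): 480x640x3 uint8, red, green, blue; 480x640 float32, mm along the optical axis (not along the pixel's ray), 0 where there is no reading.
- imaging.camera_params(name): a dict with "K" (3x3 intrinsics, pixels), "k1" (the pictures are not rectified: a ray, as slopes to the right and down, at radius r is drawn at 1 + k1 r^2 times it, then the intrinsics apply), "position" and "rotation" of the camera in the world. Camera axes: x right, y up, looking along -z (the intrinsics and any distortion apply to the point x, -y, -z); pixel columns grow to the right and rows downward; lengths in mm; the calibration is good to about 2 mm. A picture is of the moment at which its call begins: read the wrist's pose just before it. camera_params takes no time and is no camera call; for the wrist camera it gives the pose at the moment of the call.
- manip.finish_job(): hands the job in; it is judged then, once.
The state is a dict: "t": time; "joint_positions": joint angles; "joint_velocities": joint speeds; "joint_torque": joint torques, N m; "ee_pos": TCP position; "ee_rot": TCP orientation; "ft_force": force on the tool from outside, world axes, zero at the start; "torque": the same for the moment, N m; "opening": finger opening in mm; "grip_force": force on a finger pad.
Only numpy, scipy, OpenCV 4.12 (cv2) and the standard library are available. Lean on these libraries where they do the work, as an engineer would, in place of code of your own. Each camera call takes 0.05 s, during which the arm holds its last target. There are 200 camera calls.

## Working session

There is one attempt and no reset: what is moved stays moved. The work goes in short steps, Python scripts to look and compute and a tool call to move; the robot and the scene stay as the last step left them, time stands still between calls to the robot, and variables do not carry over. Pictures are saved under pics/ and viewed, at most 10 in all, crops included, and the job is handed in when it is done.

Besides the shell and the picture viewer there is one more tool, called after "Call:" as name([rows], argument=value, ...), one row to a line, values as JSON. move_arm: Moves the arm, as the interface text tells. Its arguments: {"type":"object","properties":{"motion":{"type":"array","items":{"type":"array","items":{"type":"array","items":{"type":"number"}}}}},"required":["motion"]}

```bash
mkdir -p pics; cat > h.py <<'E'
import numpy as np, cv2
from station import monitor, imaging, manip
def cloud(name):
    p=imaging.camera_params(name); im,d=imaging.snapshot(name)
    K=np.array(p["K"]);k1=p["k1"]
    v,u=np.mgrid[0:480,0:640]
    pts=np.stack([u,v],-1).reshape(-1,1,2).astype(np.float64)
    s=cv2.undistortPoints(pts,K,np.array([k1,0,0,0,0.])).reshape(480,640,2)
    c=np.dstack([s[...,0]*d,-s[...,1]*d,-d])
    w=c@np.array(p["rotation"]).T+np.array(p["position"])
    w[d<=0]=np.nan
    return im,d,w
E
python3 - <<'E'
from h import *
for n in ["top","side"]:
    im,d,w=cloud(n); cv2.imwrite(f"pics/{n}0.png",im[...,::-1]); np.savez(f"{n}0.npz",im=im,w=w)
s=monitor.observe(); print(s["ee_pos"],s["ee_rot"],s["opening"],s["t"]); p=imaging.camera_params("top"); print(p)
print(imaging.camera_params("wrist"))
E
```

```text
Traceback (most recent call last):
  File "h.py", line 10, in cloud
    w=c@np.array(p["rotation"]).T+np.array(p["position"])
      ~~~~~~~~~~~~~~~~~~~~~~~~~~~^~~~~~~~~~~~~~~~~~~~~~~~
ValueError: operands could not be broadcast together with shapes (480,640) (3,)
```

```bash
sed -i 's/^import numpy.*/&\nfrom scipy.spatial.transform import Rotation as Ro/; s/np.array(p\["rotation"\]).T/Ro.from_euler("xyz",p["rotation"],degrees=True).as_matrix().T/' h.py
python3 - <<'E'
from h import *
print(imaging.camera_params("top"));print(imaging.camera_params("wrist"))
for n in ["top","side"]:
    im,d,w=cloud(n); cv2.imwrite(f"pics/{n}0.png",im[...,::-1]); np.savez(f"{n}0.npz",im=im,w=w)
    print(np.nanpercentile(w[...,2],[5,20,50]))
s=monitor.observe(); print(s["ee_pos"],s["ee_rot"],s["opening"],s["t"])
E
```

```text
{'K': array([[461.06904715,   0.        , 319.73965155],
       [  0.        , 461.06904715, 241.09897024],
       [  0.        ,   0.        ,   1.        ]]), 'k1': -0.06367155226116948, 'position': array([ 292.61273574,  -40.33270821, 1036.27044034]), 'rotation': array([ 11.69790781,   0.19153876, -86.08481839])}
{'K': array([[359.742476  ,   0.        , 327.37449065],
       [  0.        , 359.742476  , 239.65662239],
       [  0.        ,   0.        ,   1.        ]]), 'k1': -0.04703334426252609, 'position': array([359.17848138, 577.09533494, 373.50847549]), 'rotation': array([-1.90003119e+01, -8.11018966e-02, -1.14842304e+02])}
[-743.09842058   -3.63471895   -1.15607282]
[-536.60433418   -1.93076017    0.71396341]
[282.95860554 612.4260101  230.58742296] [ 1.79926582e+02 -7.22714627e-03 -2.48019434e+01] 85.33381874325492 0.15
```

View pics/top0.png

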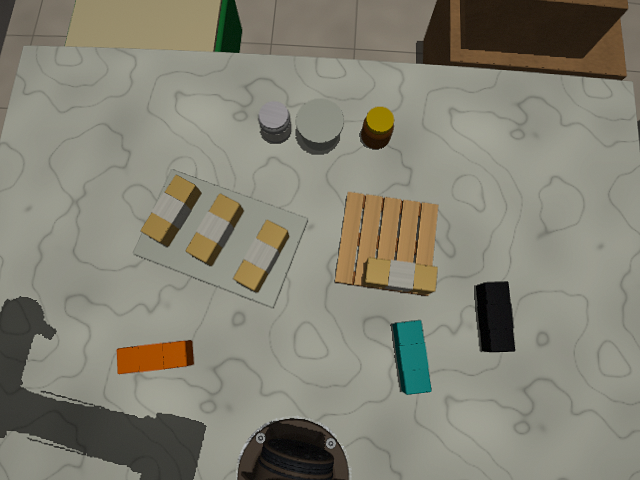

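The top view shows three straw loaves on the board at (171,210), (215,229) and (262,256). The laid loaf is at (401,275) on the pallet, centred near (387,240). The look-alikes are orange (155,357), turquoise (411,357) and black (494,317), all off the board and the wrong colour. The tin, tub and jar are along the top, at (274,122), (319,125) and (378,127).

```bash
cat > m.py <<'E'
from h import *
def rects(im,w,zlo,zhi,box,minpts=200):
    # box xmin,xmax,ymin,ymax ; components in image of heights in the range
    m=(w[...,2]>zlo)&(w[...,2]<zhi)&(w[...,0]>box[0])&(w[...,0]<box[1])&(w[...,1]>box[2])&(w[...,1]<box[3])
    n,l=cv2.connectedComponents(m.astype(np.uint8))
    out=[]
    for i in range(1,n):
        q=w[l==i]
        if len(q)<minpts: continue
        r=cv2.minAreaRect(q[:,:2].astype(np.float32)); v,u=np.nonzero(l==i)
        b=cv2.boxPoints(r); e=[b[1]-b[0],b[2]-b[1]]; e=max(e,key=np.linalg.norm)
        out.append((np.round(r[0],1),np.round(sorted(r[1]),1),round(np.degrees(np.arctan2(e[1],e[0]))%180,1),round(float(np.median(q[:,2])),1),(int(u.mean()),int(v.mean())),im[l==i].mean(0).round()))
    return out
E
python3 - <<'E'
from m import *
for n in ["top","side"]:
    z=np.load(n+"0.npz");im,w=z["im"],z["w"]
    print(n)
    for a,b in [(62,80),(80,95),(16,30),(7,16)]:
        for r in rects(im,w,a,b,(150,950,-500,700)): print(a,*r)
im=cv2.imread("pics/top0.png"); cv2.imwrite("pics/crop.png",cv2.resize(im[160:310,120:450],None,fx=2.4,fy=2.4,interpolation=cv2.INTER_CUBIC))
E
```

```text
top
62 [772.2  -3.2] [109.7 109.9] 142.7 71.0 (319, 120) [135. 137. 126.]
62 [771.9 100.5] [67.1 69.6] 169.5 77.7 (273, 117) [124. 122. 122.]
62 [544.6 314.9] [ 57.4 147.9] 155.4 70.7 (167, 208) [144. 126.  88.]
62 [507.6 209.6] [ 57.1 149.5] 156.8 70.6 (212, 228) [147. 130.  91.]
62 [455.6 101.6] [ 55.7 146.8] 155.4 70.7 (259, 254) [153. 136.  96.]
80 [ 776.2 -138. ] [60.8 62.3] 2.2 89.1 (379, 119) [141. 118.   5.]
80 [ 430.4 -198.1] [ 54.8 148.7] 86.0 83.1 (401, 274) [157. 139.  99.]
16 [516.2 -87.9] [ 39.2 210.4] 175.9 22.7 (348, 238) [160. 125.  79.]
16 [ 512.7 -129.7] [ 40.3 210.1] 175.4 22.7 (367, 235) [158. 123.  78.]
16 [ 539.3 -219.4] [126.3 145.6] 175.1 22.7 (407, 231) [159. 124.  79.]
7 [502.2 206.1] [219.1 349.4] 73.3 10.8 (226, 242) [141. 143. 131.]
side
62 [545.8 314.1] [ 62.4 149.8] 155.7 72.1 (327, 172) [169. 153. 115.]
62 [508.6 210. ] [ 62.8 149. ] 156.4 71.9 (317, 190) [169. 153. 113.]
62 [766.9  31.1] [109.1 183.6] 100.6 72.1 (439, 224) [159. 163. 152.]
62 [456.4 101.8] [ 62.3 151. ] 156.6 71.9 (298, 212) [172. 155. 114.]
62 [ 769.4 -153.1] [44.6 67.4] 151.4 68.2 (461, 267) [96. 75. 49.]
62 [ 432.9 -267.3] [27.6 61.7] 23.4 70.9 (292, 315) [103.  89.  59.]
80 [ 775.7 -139.9] [61.9 63.4] 76.9 89.5 (463, 254) [169. 145.  44.]
80 [ 431.5 -199.3] [ 54.3 149.4] 86.1 84.0 (292, 287) [192. 172. 125.]
16 [454.3  77.8] [ 50.6 154.3] 174.5 23.0 (299, 233) [99. 90. 69.]
16 [ 511.3 -174.6] [210.3 214.1] 85.6 23.6 (346, 304) [190. 153. 102.]
16 [ 269.9 -260. ] [  8.7 148.9] 9.5 23.0 (204, 337) [43. 78. 74.]
16 [ 362.6 -440.1] [  5.1 147.8] 5.3 23.0 (253, 415) [44. 45. 41.]
7 [502.2 203.2] [220.  350.3] 73.2 12.1 (321, 230) [171. 176. 161.]
7 [ 270.  -259.8] [  8.3 148.6] 10.5 11.5 (205, 341) [43. 78. 74.]
7 [ 362.6 -440.3] [  4.8 147.3] 5.4 11.6 (254, 420) [44. 45. 41.]
```

View pics/crop.png

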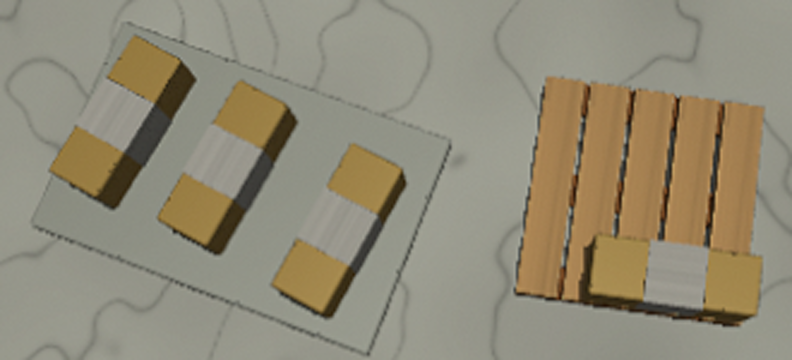

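The crop confirms three straw loaves with white bands on the board, and the fourth along the near edge of the pallet. The pallet centre is about (510.8, -174.6) with yaw 85.6°. I'll start with the far-left loaf and go to above it.

Call:
move_arm([
  [[0.0454, 0.0201, 0.013, 0, 0, 0, 0], [0.0454, 0.0201, 0.013, 0, 0, 0, 0], [0.0454, 0.0201, 0.013, 0, 0, 0, 0], [0.0454, 0.0201, 0.013, 0, 0, 0, 0], [0.0454, 0.0201, 0.013, 0, 0, 0, 0], [0.0454, 0.0201, 0.013, 0, 0, 0, 0], [0.0454, 0.0201, 0.013, 0, 0, 0, 0], [0.0454, 0.0201, 0.013, 0, 0, 0, 0], [0, 0, 0, 0, 0, 0, 0], [0, 0, 0, 0, 0, 0, 0]],
])

```text
t: 1.4
ee_pos: [545.5, 314.2, 127.1]
ee_rot: [180.0, 0.0, -24.9]
ft_force: [0.3, 0.8, -1.1]
opening: 85.6
grip_force: 0.0
```

```bash
cat > plan.py <<'E'
from m import *
import sys
# tool-frame step (mm) and tool z turn from a pose to a target
C=np.array([510.8,-174.6]); Y=np.radians(85.6)
PX=np.array([np.cos(Y),np.sin(Y)]); PY=np.array([-PX[1],PX[0]])
def place(a,b): return C+a*PX+b*PY
def step(p,psi,q,psi2=None):
    a=np.radians(psi); d=np.array(q)-np.array(p)
    x=d[0]*np.cos(a)+d[1]*np.sin(a); y=d[0]*np.sin(a)-d[1]*np.cos(a)
    return np.round([x,y,-d[2]],1), None if psi2 is None else round(-((psi2-psi+180)%360-180),1)
def now():
    s=monitor.observe(); return s["ee_pos"],s["ee_rot"][2],s
E
python3 - <<'E'
from plan import *
p,y,s=now(); print(p,s["ee_rot"],s["opening"],s["t"])
print(step(p,y,[545.2,314.5,30],-24.4))
im,d,w=cloud("wrist")
for r in rects(im,w,64,80,(150,950,-500,700)): print(*r)
E
```

```text
[545.4610739  314.20726822 127.07364935] [ 1.79979085e+02  1.08450350e-02 -2.48501257e+01] 85.59723663024431 1.4
(array([-0.4, -0.2, 97.1]), np.float64(-0.5))
[508.9 211. ] [ 56.5 147.9] 156.1 72.5 (510, 226) [197. 170. 123.]
[546.2 315. ] [ 55.  147.1] 155.3 72.5 (325, 246) [136. 116.  78.]
[425.8 145.5] [10.2 57.1] 166.4 69.3 (632, 322) [113.  90.  50.]
```

Call:
move_arm([
  [[0, 0, 0.03, 0, 0, -0.5, 0], [0, 0, 0.03, 0, 0, 0, 0], [0, 0, 0.025, 0, 0, 0, 0], [0, 0, 0.012, 0, 0, 0, 0], [0, 0, 0, 0, 0, 0, 0], [0, 0, 0, 0, 0, 0, 255], [0, 0, 0, 0, 0, 0, 255], [0, 0, 0, 0, 0, 0, 255], [0, 0, 0, 0, 0, 0, 255], [0, 0, 0, 0, 0, 0, 255]],
])

```text
t: 2.7
ee_pos: [546.1, 315.3, 31.7]
ee_rot: [-179.9, -0.1, -24.3]
ft_force: [-2.4, 2.0, 6.8]
opening: 53.4
grip_force: 64.5
```

Call:
move_arm([
  [[0, 0, -0.02, 0, 0, 0, 255], [0, 0, -0.035, 0, 0, 0, 255], [0, 0, -0.035, 0, 0, 0, 255], [0, 0, -0.01, 0, 0, 10, 255], [0, 0, -0.01, 0, 0, 10, 255], [0, 0, -0.01, 0, 0, 10, 255], [0, 0, -0.01, 0, 0, 10, 255], [0, 0, -0.01, 0, 0, 10, 255], [0, 0, -0.01, 0, 0, 10, 255], [0, 0, 0, 0, 0, 10, 255]],
])

```text
t: 3.95
ee_pos: [545.1, 314.2, 180.5]
ee_rot: [180.0, 0.0, -94.7]
ft_force: [-0.0, -0.3, -3.5]
opening: 53.4
grip_force: 64.0
```

```bash
python3 - <<'E'
from plan import *
p,y,s=now(); print(p,s["ee_rot"],s["opening"],s["joint_positions"])
q=place(33,-80); print(q,step(p,y,[*q,p[2]],-94.4))
E
```

```text
[545.11032962 314.18361347 180.54538321] [ 1.79980227e+02  1.55036470e-02 -9.46539999e+01] 53.44936114821073 [ 4.76909388e+01  1.83204320e+01 -9.44613462e+00 -2.83953543e-02
 -6.22332414e+01 -5.23317075e+01]
[ 593.09594811 -147.83478143] (array([456.6, -85.3,  -0. ]), np.float64(-0.3))
```

Call:
move_arm([
  [[0.0457, -0.0085, 0, 0, 0, -0.3, 255], [0.0457, -0.0085, 0, 0, 0, 0, 255], [0.0457, -0.0085, 0, 0, 0, 0, 255], [0.0457, -0.0085, 0, 0, 0, 0, 255], [0.0457, -0.0085, 0, 0, 0, 0, 255], [0.0457, -0.0085, 0, 0, 0, 0, 255], [0.0457, -0.0085, 0, 0, 0, 0, 255], [0.0457, -0.0085, 0, 0, 0, 0, 255], [0.0457, -0.0085, 0, 0, 0, 0, 255], [0.0457, -0.0085, 0, 0, 0, 0, 255]],
])

```text
t: 5.2
ee_pos: [597.2, -148.9, 179.6]
ee_rot: [179.9, 0.0, -94.0]
ft_force: [1.7, 0.5, -3.9]
opening: 53.6
grip_force: 64.1
```

```bash
python3 - <<'E'
from plan import *
q=place(33,-80)
for n in ["top","side"]:
    im,d,w=cloud(n)
    for a,b in [(80,95),(16,30),(195,230)]:
        for r in rects(im,w,a,b,(350,700,-320,-20)): print(n,a,*r[:4])
    if n=="side": cv2.imwrite("pics/side1.png",im[...,::-1])
p,y,s=now(); print(p,s["ee_rot"])
print(q,step(p,y,[*q,44],-94.4))
E
```

```text
top 80 [ 430.4 -198.1] [ 54.7 148.7] 86.6 82.9
top 16 [514.8 -87.9] [ 38.1 207.4] 175.5 22.7
top 16 [ 511.4 -129.9] [ 40.6 207.2] 174.7 22.7
top 16 [ 539.1 -219.7] [125.4 145.1] 175.5 22.8
top 195 [ 592.5 -107.7] [66.1 66.8] 175.5 218.4
top 195 [ 591.3 -193.7] [54.1 59.6] 86.1 218.3
side 80 [ 431.4 -199.5] [ 54.5 149.9] 86.2 84.0
side 16 [ 511.3 -173.7] [210.5 216.5] 85.7 23.6
side 195 [ 596.2 -167.2] [ 99. 133.] 108.0 219.5
[ 597.11772109 -151.23254599  179.27236177] [ 1.79878689e+02 -2.49685351e-02 -9.42335275e+01]
[ 593.09594811 -147.83478143] (array([ -3.1,   4.3, 135.3]), np.float64(0.2))
```

View pics/side1.png

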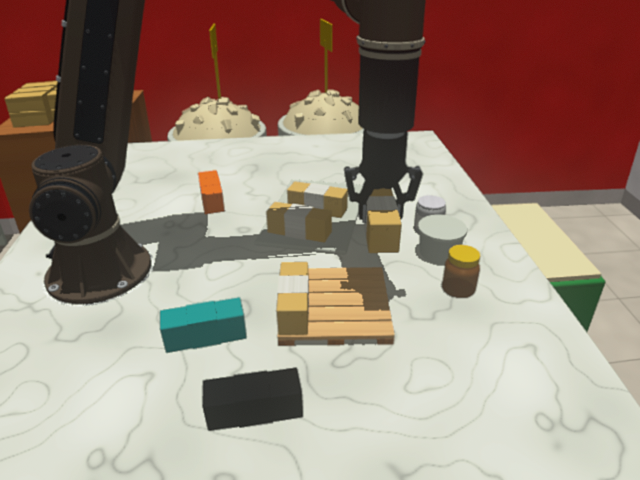

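The held loaf is level above the far-left side of the pallet, at about (385,230). I'll correct the offset and lower it.

Call:
move_arm([
  [[-0.0031, 0.0043, 0, 0, 0, 0.2, 255], [0, 0, 0.03, 0, 0, 0, 255], [0, 0, 0.03, 0, 0, 0, 255], [0, 0, 0.03, 0, 0, 0, 255], [0, 0, 0.02, 0, 0, 0, 255], [0, 0, 0.01, 0, 0, 0, 255], [0, 0, 0.006, 0, 0, 0, 255], [0, 0, 0.004, 0, 0, 0, 255], [0, 0, 0.001, 0, 0, 0, 255], [0, 0, 0, 0, 0, 0, 255]],
])

```text
t: 6.55
ee_pos: [594.3, -144.1, 49.8]
ee_rot: [-180.0, 0.0, -94.2]
ft_force: [0.2, -0.3, -3.7]
opening: 53.3
grip_force: 64.3
```

Call:
move_arm([
  [[0.0035, 0.001, 0.002, 0, 0, 0, 255], [0, 0, 0.002, 0, 0, 0, 255], [0, 0, 0.0015, 0, 0, 0, 255], [0, 0, 0.001, 0, 0, 0, 255], [0, 0, 0, 0, 0, 0, 255], [0, 0, 0, 0, 0, 0, 255], [0, 0, 0, 0, 0, 0, 255], [0, 0, 0, 0, 0, 0, 255], [0, 0, 0, 0, 0, 0, 255], [0, 0, 0, 0, 0, 0, 255]],
])

```text
t: 7.8
ee_pos: [592.7, -147.6, 43.7]
ee_rot: [-180.0, -0.0, -94.2]
ft_force: [-3.4, 0.9, 5.8]
opening: 53.4
grip_force: 65.2
```

Call:
move_arm([
  [[0, 0, 0, 0, 0, 0, 0], [0, 0, 0, 0, 0, 0, 0], [0, 0, 0, 0, 0, 0, 0], [0, 0, 0, 0, 0, 0, 0], [0, 0, -0.01, 0, 0, 0, 0], [0, 0, -0.02, 0, 0, 0, 0], [0, 0, -0.03, 0, 0, 0, 0], [0, 0, -0.03, 0, 0, -10, 0], [0, 0, -0.02, 0, 0, -10, 0], [0, 0, 0, 0, 0, -10, 0]],
])

```text
t: 9.05
ee_pos: [594.0, -147.5, 155.9]
ee_rot: [-179.8, -0.1, -63.9]
ft_force: [0.4, -0.8, -0.4]
opening: 85.4
grip_force: 0.0
```

```bash
python3 - <<'E'
from plan import *
im,d,w=cloud("side")
for r in rects(im,w,78,95,(350,700,-320,-20)): print(*r[:4])
p,y,s=now(); print(p,s["ee_rot"],s["opening"])
print(step(p,y,[508.1,209.8,p[2]],-23.6), place(30,-77))
print(step([508,209.8,100],-23.6,[508,209.8,30]))
E
```

```text
[ 592.2 -149.3] [ 54.7 150. ] 85.5 84.0
[ 431.5 -199.4] [ 54.3 149.9] 86.3 84.0
[ 593.43934221 -147.43206666  154.7981662 ] [-1.79852147e+02 -7.17031505e-02 -6.33785914e+01] 85.4050014707847
(array([-357.6,  -83.8,   -0. ]), np.float64(-39.8)) [ 589.87463277 -150.5957826 ]
(array([ 0., -0., 70.]), None)
```

Call:
move_arm([
  [[-0.0447, -0.0105, 0, 0, 0, 0, 0], [-0.0447, -0.0105, 0, 0, 0, 0, 0], [-0.0447, -0.0105, 0, 0, 0, 0, 0], [-0.0447, -0.0105, 0, 0, 0, 0, 0], [-0.0447, -0.0105, 0, 0, 0, 0, 0], [-0.0447, -0.0105, 0, 0, 0, 0, 0], [-0.0447, -0.0105, 0, 0, 0, 0, 0], [-0.0447, -0.0105, 0, 0, 0, -10, 0], [0, 0, 0, 0, 0, -10, 0], [0, 0, 0, 0, 0, -10, 0]],
])

```text
t: 10.35
ee_pos: [512.4, 211.8, 153.1]
ee_rot: [180.0, -0.0, -34.0]
ft_force: [0.3, -0.7, 0.6]
opening: 85.5
grip_force: 0.0
```

```bash
python3 - <<'E'
from plan import *
imaging.snapshot("top");imaging.snapshot("top")
p,y,s=now(); print(p,s["ee_rot"],s["opening"])
print(step(p,y,[508.1,209.8,30],-23.6))
E
```

```text
[512.56971599 211.32533054 153.07214279] [-1.79997344e+02 -2.52064506e-03 -3.41851416e+01] 85.34588339008751
(array([ -2.8,   3.8, 123.1]), np.float64(-10.6))
```

Call:
move_arm([
  [[-0.0028, 0.0038, 0.02, 0, 0, -5.3, 0], [0, 0, 0.03, 0, 0, -5.3, 0], [0, 0, 0.035, 0, 0, 0, 0], [0, 0, 0.03, 0, 0, 0, 0], [0, 0, 0.007, 0, 0, 0, 0], [0, 0, 0, 0, 0, 0, 0], [0, 0, 0, 0, 0, 0, 255], [0, 0, 0, 0, 0, 0, 255], [0, 0, 0, 0, 0, 0, 255], [0, 0, 0, 0, 0, 0, 255]],
])

```text
t: 11.7
ee_pos: [509.2, 210.3, 32.3]
ee_rot: [-179.9, -0.1, -23.6]
ft_force: [-1.0, -0.1, 5.6]
opening: 53.6
grip_force: 64.3
```

Call:
move_arm([
  [[0, 0, -0.02, 0, 0, 0, 255], [0, 0, -0.03, 0, 0, 0, 255], [0, 0, -0.03, 0, 0, 0, 255], [0, 0, -0.03, 0, 0, 0, 255], [0, 0, -0.02, 0, 0, -9.6, 255], [0, 0, -0.01, 0, 0, -9.6, 255], [0, 0, 0, 0, 0, 0, 255], [0, 0, 0, 0, 0, 0, 255], [0, 0, 0, 0, 0, 0, 255], [0, 0, 0, 0, 0, 0, 255]],
])

```text
t: 12.95
ee_pos: [508.1, 209.3, 170.3]
ee_rot: [180.0, 0.0, -4.5]
ft_force: [0.7, -1.1, -5.6]
opening: 53.4
grip_force: 64.7
```

```bash
python3 - <<'E'
from plan import *
p,y,s=now(); print(p,s["ee_rot"],s["opening"],s["joint_positions"])
q=place(-80,-33); print(q,step(p,y,[*q,p[2]],-4.4))
E
```

```text
[508.0693099  209.34240868 170.25726367] [ 1.79959772e+02  4.28339744e-02 -4.46521753e+00] 53.38194374554523 [ 4.28189416e+01  1.16449918e+01 -2.01767551e+01 -4.91915442e-03
 -5.82368664e+01  4.27184475e+01]
[ 537.56521857 -256.89594811] (array([ 65.7, 462.5,  -0. ]), np.float64(-0.1))
```

Call:
move_arm([
  [[0.0066, 0.0463, 0, 0, 0, 0, 255], [0.0066, 0.0463, 0, 0, 0, 0, 255], [0.0066, 0.0463, 0, 0, 0, 0, 255], [0.0066, 0.0463, 0, 0, 0, 0, 255], [0.0066, 0.0463, 0, 0, 0, 0, 255], [0.0066, 0.0463, 0, 0, 0, 0, 255], [0.0066, 0.0463, 0, 0, 0, 0, 255], [0.0066, 0.0463, 0, 0, 0, 0, 255], [0.0066, 0.0463, 0, 0, 0, 0, 255], [0.0066, 0.0463, 0, 0, 0, 0, 255]],
])

```text
t: 14.2
ee_pos: [538.5, -258.7, 170.5]
ee_rot: [-180.0, 0.0, -4.4]
ft_force: [0.8, 0.9, -4.3]
opening: 53.5
grip_force: 65.4
```

```bash
python3 - <<'E'
from plan import *
for i in range(5): imaging.snapshot("top")
p,y,s=now(); print(p,s["ee_rot"],s["opening"])
q=place(-80,-33); print(q,step(p,y,[*q,44],-4.4))
E
```

```text
[ 538.14485387 -257.2837443   170.18542596] [-1.79980988e+02  6.26701457e-02 -4.48412105e+00] 53.43289355802289
[ 537.56521857 -256.89594811] (array([ -0.6,  -0.3, 126.2]), np.float64(-0.1))
```

Call:
move_arm([
  [[0, 0, 0.025, 0, 0, 0, 255], [0, 0, 0.03, 0, 0, 0, 255], [0, 0, 0.03, 0, 0, 0, 255], [0, 0, 0.02, 0, 0, 0, 255], [0, 0, 0.01, 0, 0, 0, 255], [0, 0, 0.005, 0, 0, 0, 255], [0, 0, 0.002, 0, 0, 0, 255], [0, 0, 0.001, 0, 0, 0, 255], [0, 0, 0.001, 0, 0, 0, 255], [0, 0, 0, 0, 0, 0, 255]],
])

```text
t: 15.7
ee_pos: [538.6, -257.3, 47.1]
ee_rot: [180.0, -0.0, -4.4]
ft_force: [0.1, -0.0, -3.9]
opening: 53.1
grip_force: 66.0
```

Call:
move_arm([
  [[0, 0, 0.0015, 0, 0, 0, 255], [0, 0, 0.001, 0, 0, 0, 255], [0, 0, 0.0005, 0, 0, 0, 255], [0, 0, 0, 0, 0, 0, 255], [0, 0, 0, 0, 0, 0, 255], [0, 0, 0, 0, 0, 0, 0], [0, 0, 0, 0, 0, 0, 0], [0, 0, 0, 0, 0, 0, 0], [0, 0, 0, 0, 0, 0, 0], [0, 0, -0.01, 0, 0, 0, 0]],
])

```text
t: 16.95
ee_pos: [538.0, -257.1, 53.4]
ee_rot: [-180.0, 0.1, -4.4]
ft_force: [0.4, 1.0, 0.2]
opening: 85.3
grip_force: 0.0
```

Call:
move_arm([
  [[0, 0, -0.02, 0, 0, 0, 0], [0, 0, -0.03, 0, 0, 0, 0], [0, 0, -0.03, 0, 0, 0, 0], [0, 0, -0.02, 0, 0, 0, 0], [0, 0, 0, 0, 0, 10, 0], [0, 0, 0, 0, 0, 9.2, 0], [0, 0, 0, 0, 0, 0, 0], [0, 0, 0, 0, 0, 0, 0], [0, 0, 0, 0, 0, 0, 0], [0, 0, 0, 0, 0, 0, 0]],
])

```text
t: 18.2
ee_pos: [538.5, -257.2, 153.8]
ee_rot: [180.0, 0.0, -23.5]
ft_force: [0.0, 0.3, -0.0]
opening: 85.6
grip_force: 0.0
```

```bash
python3 - <<'E'
from plan import *
im,d,w=cloud("side")
for r in rects(im,w,78,95,(350,700,-320,-20)): print(*r[:5])
print(place(-77,-30),place(30,-77))
p,y,s=now(); print(p,s["ee_rot"],s["opening"])
print(step(p,y,[456.2,101.7,p[2]],-24.2))
E
```

```text
[ 592.2 -149.5] [ 54.9 151.8] 85.7 84.1 (374, 267)
[ 431.4 -199.6] [ 54.4 148. ] 86.3 84.0 (292, 287)
[ 538.  -257.9] [ 59.2 148.6] 175.7 83.8 (354, 302)
[ 534.8042174  -253.67463277] [ 589.87463277 -150.5957826 ]
[ 538.5653193  -257.19347813  153.75930002] [ 1.79997756e+02  6.78305538e-03 -2.35561122e+01] 85.71837079275944
(array([-218.9, -296.1,   -0. ]), np.float64(0.6))
```

Call:
move_arm([
  [[-0.0274, -0.037, 0, 0, 0, 0, 0], [-0.0274, -0.037, 0, 0, 0, 0, 0], [-0.0274, -0.037, 0, 0, 0, 0, 0], [-0.0274, -0.037, 0, 0, 0, 0, 0], [-0.0274, -0.037, 0, 0, 0, 0, 0], [-0.0274, -0.037, 0, 0, 0, 0, 0], [-0.0274, -0.037, 0, 0, 0, 0, 0], [-0.0274, -0.037, 0, 0, 0, 0.6, 0], [0, 0, 0, 0, 0, 0, 0], [0, 0, 0, 0, 0, 0, 0]],
])

```text
t: 19.5
ee_pos: [456.1, 101.9, 153.8]
ee_rot: [180.0, 0.0, -24.1]
ft_force: [-0.2, -0.9, -1.0]
opening: 85.6
grip_force: 0.0
```

```bash
python3 - <<'E'
from plan import *
im,d,w=cloud("wrist")
for r in rects(im,w,64,80,(350,560,20,180)): print(*r[:5])
p,y,s=now(); print(p,s["ee_rot"],s["opening"])
print(step(p,y,[456.2,101.7,30],-24.2))
E
```

```text
[456.6 101.7] [ 54.8 147.6] 155.9 72.5 (327, 233)
[456.18578682 101.39997365 153.78060816] [ 1.79990037e+02  4.71409086e-03 -2.41868022e+01] 85.54700997726937
(array([-1.000e-01, -3.000e-01,  1.238e+02]), np.float64(0.0))
```

Call:
move_arm([
  [[0, 0, 0.02, 0, 0, 0, 0], [0, 0, 0.03, 0, 0, 0, 0], [0, 0, 0.035, 0, 0, 0, 0], [0, 0, 0.03, 0, 0, 0, 0], [0, 0, 0.008, 0, 0, 0, 0], [0, 0, 0, 0, 0, 0, 0], [0, 0, 0, 0, 0, 0, 255], [0, 0, 0, 0, 0, 0, 255], [0, 0, 0, 0, 0, 0, 255], [0, 0, 0, 0, 0, 0, 255]],
])

```text
t: 20.8
ee_pos: [456.9, 102.1, 32.0]
ee_rot: [-179.9, -0.1, -24.2]
ft_force: [-0.7, -0.5, 6.1]
opening: 53.6
grip_force: 62.9
```

Call:
move_arm([
  [[0, 0, -0.02, 0, 0, 0, 255], [0, 0, -0.03, 0, 0, 0, 255], [0, 0, -0.03, 0, 0, 0, 255], [0, 0, -0.03, 0, 0, 0, 255], [0, 0, -0.02, 0, 0, -10, 255], [0, 0, -0.01, 0, 0, -9.8, 255], [0, 0, 0, 0, 0, 0, 255], [0, 0, 0, 0, 0, 0, 255], [0, 0, 0, 0, 0, 0, 255], [0, 0, 0, 0, 0, 0, 255]],
])

```text
t: 22.05
ee_pos: [456.0, 101.7, 170.3]
ee_rot: [180.0, 0.0, -4.5]
ft_force: [1.3, 1.1, -4.1]
opening: 53.5
grip_force: 64.9
```

```bash
python3 - <<'E'
from plan import *
p,y,s=now(); print(p,s["ee_rot"],s["opening"])
q=place(80,33); print(q,step(p,y,[*q,p[2]],-4.4))
E
```

```text
[455.97101967 101.67836889 170.31364735] [ 1.79965224e+02  4.55795118e-02 -4.46145041e+00] 53.46938447205125
[484.03478143 -92.30405189] (array([ 43.1, 191.2,  -0. ]), np.float64(-0.1))
```

Call:
move_arm([
  [[0.0086, 0.0382, 0, 0, 0, 0, 255], [0.0086, 0.0382, 0, 0, 0, 0, 255], [0.0086, 0.0382, 0, 0, 0, 0, 255], [0.0086, 0.0382, 0, 0, 0, 0, 255], [0.0086, 0.0382, 0, 0, 0, 0, 255], [0, 0, 0.01, 0, 0, 0, 255], [0, 0, 0.01, 0, 0, 0, 255], [0, 0, 0, 0, 0, 0, 255], [0, 0, 0, 0, 0, 0, 255], [0, 0, 0, 0, 0, 0, 255]],
])

```text
t: 23.3
ee_pos: [484.7, -91.4, 151.2]
ee_rot: [-180.0, -0.0, -4.3]
ft_force: [-0.3, -0.6, -4.2]
opening: 53.6
grip_force: 65.7
```

```bash
python3 - <<'E'
from plan import *
p,y,s=now(); print(p,s["ee_rot"],s["opening"])
q=place(80,33); print(q,step(p,y,[*q,44],-4.4))
E
```

```text
[484.72857537 -91.38524542 151.17722404] [-1.79993513e+02 -4.01448633e-02 -4.33742464e+00] 53.583328759064486
[484.03478143 -92.30405189] (array([ -0.6,   1. , 107.2]), np.float64(0.1))
```

Call:
move_arm([
  [[-0.0006, 0.001, 0.02, 0, 0, 0, 255], [0, 0, 0.03, 0, 0, 0, 255], [0, 0, 0.03, 0, 0, 0, 255], [0, 0, 0.015, 0, 0, 0, 255], [0, 0, 0.005, 0, 0, 0, 255], [0, 0, 0.002, 0, 0, 0, 255], [0, 0, 0.001, 0, 0, 0, 255], [0, 0, 0, 0, 0, 0, 255], [0, 0, 0, 0, 0, 0, 255], [0, 0, 0, 0, 0, 0, 255]],
])

```text
t: 24.55
ee_pos: [483.9, -92.9, 48.0]
ee_rot: [-180.0, -0.0, -4.4]
ft_force: [0.0, 0.4, -4.4]
opening: 53.3
grip_force: 65.7
```

Call:
move_arm([
  [[0, 0, 0.002, 0, 0, 0, 255], [0, 0, 0.0015, 0, 0, 0, 255], [0, 0, 0.0005, 0, 0, 0, 255], [0, 0, 0, 0, 0, 0, 255], [0, 0, 0, 0, 0, 0, 255], [0, 0, 0, 0, 0, 0, 0], [0, 0, 0, 0, 0, 0, 0], [0, 0, 0, 0, 0, 0, 0], [0, 0, 0, 0, 0, 0, 0], [0, 0, -0.01, 0, 0, 0, 0]],
])

```text
t: 25.8
ee_pos: [483.2, -93.0, 53.6]
ee_rot: [180.0, 0.1, -4.4]
ft_force: [-0.6, 0.7, -0.2]
opening: 84.9
grip_force: 0.0
```

Call:
move_arm([
  [[0, 0, -0.02, 0, 0, 0, 0], [0, 0, -0.03, 0, 0, 0, 0], [0, 0, -0.03, 0, 0, 0, 0], [0, 0, -0.02, 0, 0, 0, 0], [0, -0.04, 0, 0, 0, 0, 0], [0, -0.04, 0, 0, 0, 0, 0], [0, -0.04, 0, 0, 0, 0, 0], [0, -0.04, 0, 0, 0, 0, 0], [0, 0, 0, 0, 0, 0, 0], [0, 0, 0, 0, 0, 0, 0]],
])

```text
t: 27.05
ee_pos: [495.9, 66.7, 154.2]
ee_rot: [-180.0, -0.0, -4.4]
ft_force: [0.2, 0.5, 0.1]
opening: 85.1
grip_force: 0.0
```

```bash
python3 - <<'E'
from plan import *
for n in ["top","side"]:
    im,d,w=cloud(n)
    for r in rects(im,w,78,92,(350,700,-320,-20)): print(n,*r[:5])
    if n=="top": cv2.imwrite("pics/top2.png",im[...,::-1])
for a in [(-30,77),(77,30),(30,-77),(-77,-30)]: print(place(*a))
p,y,s=now(); print(p,s["opening"],s["t"],s["ft_force"])
E
```

```text
top [ 590.6 -147.7] [ 56.  148.6] 85.7 82.8 (380, 199)
top [ 536.3 -257.9] [ 56.3 148.5] 175.6 82.8 (430, 227)
top [481.8 -92.8] [ 54.5 148.7] 175.9 82.7 (352, 247)
top [ 430.7 -198.1] [ 54.7 148.8] 86.4 82.9 (400, 274)
side [ 592.2 -149. ] [ 54.9 149.2] 85.1 84.1 (374, 266)
side [ 478.2 -170.7] [148.5 212.6] 86.4 84.0 (302, 271)
side [ 538.2 -257.4] [ 59.5 148.6] 174.9 83.8 (354, 302)
[ 431.72536723 -198.6042174 ]
[486.7957826  -95.52536723]
[ 589.87463277 -150.5957826 ]
[ 534.8042174  -253.67463277]
[495.85956822  66.00801458 154.04540543] 85.4201233618267 27.15 [ 0.26139969  0.32169289 -0.42336424]
```

View pics/top2.png

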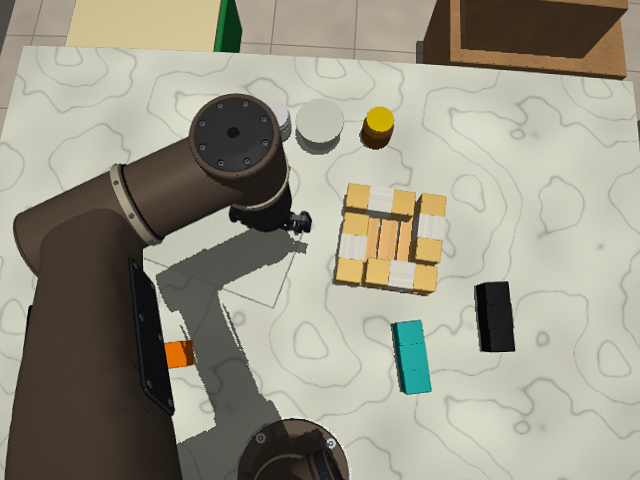

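The picture shows a complete pinwheel, with loaves at (380,199), (430,227), (352,247) and (400,274). All are within about 6 mm of their places and flat, the arm is clear, and the jar, tin and tub are undisturbed.

```bash
python3 -c "
from station import manip; print(manip.finish_job())"
```

```text
the job is handed in; nothing more can be done
None
```

I set the three loaves down to finish the pinwheel, each measured within about 6 mm of its place and flat, and handed the job in at about 27 s; `finish_job()` returned no verdict.

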